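# Hold the sprung tweezers at the marked gap over the clip dish

### The arm

A 6-joint arm with a two-finger parallel gripper is mounted at the origin on a cart in front of the work surface, level with it; the furniture and walls round the work are solid. World frame = base frame: x ahead of the robot, y to its left, z up, the work surface at z = 0. Lengths are in m, angles in rad, forces in N, time in s.
With the tool pointing down it reaches from about 0.3 to 0.875 m from the base axis. Payload 6.4 kg.
Tool frame: the origin (TCP) lies midway between the tips of the shut fingers; the grasp point (between the pads) lies 19 mm behind it (ctrl.tcp_to_grasp is the distance from the TCP to the grasp point, in m); z points along the fingers, y is the direction in which the jaws open and shut (so a half turn about z gives the same grasp; the last joint's range is limited). The gripper opens to 85 mm and grips with 20 to 120 N. Pads are 22 mm wide; open, the fingers measure 114 mm over their backs; the gripper's body (76 mm by 85 mm) begins 54 mm behind the grasp point. The pads swing forward as they close: fully open they stand 13 mm farther back than shut.
Start: joints at [-1.312, 0.181, 1.607, -0, 1.354, -0.206], TCP at [0.258, -0.514, 0.231] pointing down, gripper open.
Joint ranges: [-2.99, 2.99], [-0.89, 2.07], [0.3, 2.58], [-1.14, 4.28], [0, 2.63], [-3.12, 3.12]. Speed limits (rad/s): [2.57, 2.57, 3.01, 3.14, 3.14, 3.14].

### API

Orientations are given as a unit quaternion [w, x, y, z].
In Python, from bench import monitor, imaging, order, spotter, ctrl gives the robot as it stands.
- The arm moves only by the shell command python3 -m pendant 'ROWS'. ROWS is JSON, a list that holds one entry, the list of rows, each a list of 5 numbers: the shift along the world's x, y, z in mm, then the turn about the world's z in degrees, then the finger opening in mm, from 0 to 85.4. A call has 1 to 8 rows; each row shifts and turns the commanded pose from where the row before left it; what a row does not reach is not made up. A row lasts 1/8 s, in which the tool goes at most 62.5 mm and 10.7 degrees, less where a joint would pass 70% of its speed; a pose out of reach is approached as far as the arm can. A call with a gripper value outside its range is refused whole. The fingers move at their own pace and stop on an object; the grip force is fixed at half the most. Time passes only in rows, so rows that do not move let the fingers close. It gives the time, the measured TCP pose, the force and the opening at its end, in the units of the state.
- monitor.get_obs(): the state, without advancing time (a new reading comes with each control period).
- imaging.camera(name): name is "scene" or "side" or "wrist"; returns a dict with "img" (384x512x3 uint8, red, green, blue), "vfov" (degrees; the focal length in pixels is half the picture's height over the tangent of half this angle, whatever the lens; pixels are square), "cx", "cy" (the principal point, pixels), "origin" and "orientation" of the camera in the world. Camera axes: x right, y down, z forward; pixel columns grow to the right and rows downward; lengths in m; the calibration is good to about 2 mm. A picture is of the moment at which its call begins. There is no depth.
- order.hand_in(): hands the job in, once; it reports no verdict.
Trained networks look in the newest picture that a camera, given by its name, has taken for a name from the list of things; names that differ only in an ending like _2 or _b are one class to them, and where a whole thing is asked for, a point or a joint stands for the part that bears it (a point fixed in the world has none). Each returns a list of dicts, best first, with "confidence" (0 to 1); they miss things now and then, are a little off and sometimes report something else, mostly with a low value. They report only what shows in the picture. A call takes as long as a camera call. They do not tell look-alikes from the thing itself.
- spotter.recognise(camera, thing): "at" ([x, y, z] in m, in the coordinates of the camera as it stood for that picture, good to about 4 mm: the middle of the surface that is visible of it).
- spotter.tip_of(camera, thing): "at" ([x, y, z] in m, in the coordinates of the camera as it stood for that picture, good to about 4 mm: a listed point, or the origin of a listed thing).
The state is a dict: "time_s": time; "q": joint angles; "dq": joint speeds; "joint_efforts": joint torques, N m; "eef_pos": TCP position; "eef_rot": TCP orientation; "wrist_force": force on the tool from outside, world axes, zero at the start; "torque": the same for the moment, N m; "opening": opening from 0.0 (shut) to 1.0 (fully open).
Only numpy, scipy, OpenCV 4.12 (cv2) and the standard library are available. Lean on these libraries where they do the work, as an engineer would, in place of code of your own. Each camera call takes 0.05 s, during which the arm holds its last target. There are 200 camera calls.

### The job

I want to slip a small split ring over the tips of the sprung tweezers and need a third hand: lift the tweezers off their wooden rest by the two ribbed grip rolls, carry them level so that the tips stand over the middle of the little brass clip dish, some 2 to 6 cm above its rim (it catches the ring if I drop it), and squeeze them until the moving leaf stands centred over the black rider on their gauge strip. Finish while still holding them there, level and steady at that gap, touching neither dish nor rest; do not let go or put them down, and leave the dish and the other things on the desk where they are.

Things in the scene. Friction and masses are not known exactly. Their poses are not given: they have to be found in the camera images.
- tweezers: Steel sprung tweezers, 177 mm long, 70 to 100 g, lying flat on the rest, two leaves from a heel block, gauge strip (12 x 48 x 3 mm, at x = 48 mm, y -12 to 36) under them. Origin on the underside between the grip rolls; x to the tips (tips at 75 mm, heel end at -102), y to the moving leaf, z up. Leaves are 4 mm wide, z 5 to 17 mm. The leaf at -y is fixed.
- leaf (a joint): Squeeze angle of the moving leaf (rad): 0 free, 0.07 to 0.17 at the marks, 0.25 at most. Hinged at x = -85, y = 6 mm of the tweezers and sprung open: 5 N at the grip rolls when free, 8 to 13 N at the marks.
- grip (a point): Middle of the grip, 11 mm above the tweezers' origin (37 mm over the desk at the start). Each leaf has here an upright ribbed roll, 16 mm thick, 18 mm tall, to pinch along y. Outer faces: fixed at y = -20 mm, moving at +30 mm free. Width over both is 50 mm free, 34 to 44 at the marks: 0.64 mm less per mm that the pointer moves in.
- tips (a point): Point between the two tips: in the tweezers' frame x = 75, y = 0, z = 11 mm.
- pointer (a point): Point on the centre line of the moving leaf where it crosses the gauge strip, 11 mm above the tweezers' underside. In the tweezers' frame about x = 47, y = 26 mm when free; squeezing moves it toward -y. Its axes turn with the leaf.
- mark (a point): Point 11 mm above the tweezers' underside, over the centre of the rider: a black flat clip, 22 mm along x, 8 mm wide, clamped stiffly (20 N) on the gauge strip under the moving leaf, at x = 48 and y = 3 to 17 mm (varies). Axes as the tweezers'. The gap is right when pointer and mark have the same y, within 2.5 mm.
- rest: Wooden rest fixed to the desk: base plate 190 x 70 x 6 mm with two saddles, tops 26 mm over the desk, under the tweezers' heel (x -99 to -77 mm) and gauge strip (x 41 to 55 mm). Beside the grip rolls it is open down to the plate. Origin on the desk under the tweezers' origin, same axes at the start, roughly.
- dish: Small round brass dish with clips, 68 mm across, 24 mm high, standing loose on the desk; origin at the centre of its underside.
- mug: White mug with handle, 95 mm tall, 92 mm across; leave it alone. Origin at the underside.
- stapler: Stapler, 148 x 37 x 40 mm; leave it alone. Origin at the underside.
- eraser: Eraser in a sleeve, 48 x 23 x 13 mm; leave it alone. Origin at the underside.
- tape_roll: Roll of masking tape lying flat, 102 mm across, 25 mm high; leave it alone. Origin at the underside.
Things that resemble listed ones, but are neither listed nor needed, are in the scene too. Of the things that look like the tweezers, the larger one is meant.

How it is judged:
On the way, in this order (a step that is already met when the one before it is completed fails the run):
1. the tweezers are lifted off the rest in the fingers (contact force between the fingers and tweezers above 0.5 N and height (world z) of grip above 0.046 m and contact force between tweezers and dish below 0.05 N and contact force between tweezers and rest below 0.05 N), for 0.2 s.
2. the tips are over the dish and the gap is at the mark (contact force between the fingers and tweezers above 0.5 N and y of pointer in the frame of mark between -0.0025 and 0.0025 m and horizontal distance between tips and dish below 0.028 m and height (world z) of tips between 0.036 and 0.104 m and angle between tweezers's own z axis and vertical below 0.35 rad and contact force between tweezers and dish below 0.05 N and contact force between tweezers and rest below 0.05 N), for 0.5 s.
At the end, for the whole second after the job is handed in: Held in the fingers: pointer within 2.5 mm of the mark across the tweezers, tips within 28 mm of the dish centre from above and 12 to 80 mm over its rim, tweezers within 0.35 rad of level, still (0.02 m/s, 0.2 rad/s), touching neither dish nor rest (all of step 2 and linear speed of tweezers below 0.02 m/s and angular speed of tweezers below 0.2 rad/s); the arm keeps its last pose, push and grip.
It fails at once if the dish is pushed more than 15 mm (distance of dish from where it was at the start of the episode above 0.015 m).
It fails at once if the mug is pushed more than 20 mm (distance of mug from where it was at the start of the episode above 0.02 m).
It fails at once if the stapler is pushed more than 20 mm (distance of stapler from where it was at the start of the episode above 0.02 m).
It fails at once if the eraser is pushed more than 20 mm (distance of eraser from where it was at the start of the episode above 0.02 m).
It fails at once if the tape roll is pushed more than 20 mm (distance of tape_roll from where it was at the start of the episode above 0.02 m).
It also fails if it takes over 32 s, if anything falls off the work surface, if the arm or the gripper's body presses on something with over 40 N, if the wrist force passes 120 N, or if a joint passes its speed limit or range.

## Working session

There is one attempt and no reset: what is moved stays moved. The work goes in short steps, Python scripts to look and compute and a shell command to move; the robot and the scene stay as the last step left them, time stands still between calls to the robot, and variables do not carry over. Pictures are saved under pics/ and viewed, about 8 in all and at most 12, crops included, and the job is handed in when it is done.

```bash
mkdir -p pics; cat > h.py <<'E'
import numpy as np, cv2
from bench import monitor, imaging, order, spotter, ctrl
from scipy.spatial.transform import Rotation as R
def cam(n,f=None):
    c=imaging.camera(n)
    if f: cv2.imwrite('pics/'+f,c['img'][:,:,::-1])
    w,x,y,z=c['orientation']; c['R']=R.from_quat([x,y,z,w]).as_matrix(); c['o']=np.array(c['origin'])
    c['f']=c['img'].shape[0]/2/np.tan(np.radians(c['vfov'])/2)
    return c
def W(c,p): return c['o']+c['R']@np.array(p)
def proj(c,P):
    p=c['R'].T@(np.array(P)-c['o']); return np.array([c['cx']+c['f']*p[0]/p[2],c['cy']+c['f']*p[1]/p[2]])
def ray(c,u,v,z):
    d=c['R']@np.array([(u-c['cx'])/c['f'],(v-c['cy'])/c['f'],1]); return c['o']+d*(z-c['o'][2])/d[2]
def find(c,n,t,fn='tip_of',k=3):
    for r in getattr(spotter,fn)(n,t)[:k]:
        P=W(c,r['at']); print(n,fn,t,round(r['confidence'],2),P.round(4),proj(c,P).round(0))
E
python3 - <<'E'
from h import *
o=monitor.get_obs();print(o)
for n in ['scene','side']:
    c=cam(n,n+'0.png');print(n,c['o'],c['R'][:,2])
    for t in ['tweezers','grip','tips','pointer','mark','dish','mug','rest','stapler','tape_roll','eraser']: find(c,n,t)
print(ctrl.tcp_to_grasp)
E
cd pics; python3 -c "
import cv2;a=cv2.imread('scene0.png');b=cv2.imread('side0.png')
import numpy as np;cv2.imwrite('ss.png',cv2.resize(np.vstack([a,b]),(400,600))) "
```

```text
{'time_s': 0.0, 'q': array([-1.31233634e+00,  1.81571711e-01,  1.60804373e+00,  8.99475045e-06,
        1.35381444e+00, -2.06301382e-01]), 'dq': array([ 1.33279095e-04,  4.90923746e-04,  7.33591968e-04, -5.40401626e-05,
        1.54581476e-03,  7.76916885e-04]), 'joint_efforts': array([-1.34380003e-03, -4.44872189e+01, -3.51337123e+01, -4.99698563e-04,
        9.29112837e-03,  2.15682815e-05]), 'eef_pos': array([ 0.25758729, -0.51343023,  0.23034966]), 'eef_rot': array([-9.18415691e-04,  9.73120707e-01,  2.30293826e-01, -1.95645516e-05]), 'wrist_force': array([ 0.44155359,  1.06068098, -0.17422255]), 'torque': array([ 0.0333485 , -0.00306226,  0.02663971]), 'opening': 1.0036593025862799}
scene [0.0472048  0.4602916  0.83901258] [ 0.44895236 -0.48999248 -0.74722764]
scene tip_of tweezers 0.96 [ 0.3419  0.1735 -0.0009] [251. 319.]
scene tip_of tweezers 0.78 [ 0.564  -0.1696  0.0287] [282. 168.]
scene tip_of grip 0.79 [ 0.5644 -0.171   0.0362] [283. 165.]
scene tip_of grip 0.59 [0.3381 0.1736 0.0162] [252. 316.]
scene tip_of tips 0.82 [0.3391 0.2268 0.006 ] [232. 337.]
scene tip_of tips
[... 1163 characters left out ...]
 0.0041] [331. 252.]
side tip_of tips 0.67 [ 0.6369 -0.1392  0.0372] [227. 188.]
side tip_of tips 0.62 [0.3445 0.2238 0.0079] [335. 260.]
side tip_of pointer 0.62 [0.3271 0.2042 0.0066] [341. 257.]
side tip_of pointer 0.42 [ 0.6011 -0.127   0.0413] [238. 188.]
side tip_of dish 0.8 [ 0.5501  0.16   -0.0022] [245. 246.]
side tip_of mug 0.91 [ 6.808e-01 -3.270e-02 -2.000e-04] [207. 211.]
side tip_of rest 0.74 [ 0.6364 -0.1399  0.0405] [227. 187.]
side tip_of rest 0.67 [ 0.5674 -0.1648 -0.0013] [249. 197.]
side tip_of stapler 0.93 [ 0.709   0.198  -0.0018] [176. 250.]
side tip_of tape_roll 0.9 [ 0.6519 -0.336   0.001 ] [231. 179.]
side tip_of eraser 0.55 [0.5418 0.0144 0.0019] [253. 219.]
0.0187
```

View pics/scene0.png

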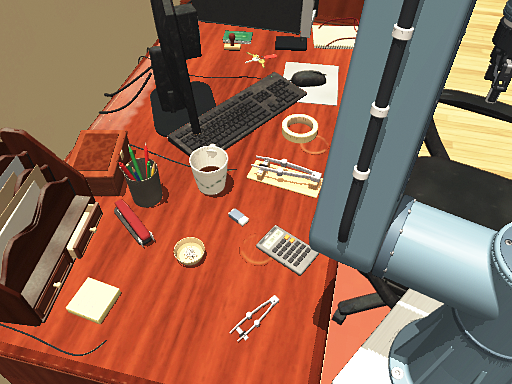

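The scene picture shows the large tweezers on their wooden rest at about (285,168), with the tips to the left. The small look-alike is at (255,318), the dish at (190,252) and the mug at (210,170). From the detections the tweezers are at (0.565,-0.167) with yaw about 22°, and the dish is at (0.548,0.158). I'll move over the grip.

```bash
python3 -m pendant '[[[38,44,0,-1,85],[38,44,0,-1,85],[38,44,0,-1,85],[38,44,0,-1,85],[38,44,0,-1,85],[38,44,0,0,85],[38,44,0,0,85],[38,42,0,0,85]]]'; python3 -m pendant '[[[0,0,-30,0,85],[0,0,-20,0,85],[0,0,0,0,85]]]'
python3 - <<'E'
from h import *
o=monitor.get_obs();print(o['time_s'],o['eef_pos'],o['eef_rot'])
c=cam('wrist','w1.png');print(c['o'],c['R'])
for t in ['tweezers','grip','tips','pointer','mark','leaf','rest']: find(c,'wrist',t)
E
```

```text
time_s: 2.2
eef_pos: [0.5629, -0.1624, 0.2315]
eef_rot: [0.0, 0.982, 0.188, 0.0]
wrist_force: [0.3, 0.1, 0.1]
opening: 1.0
time_s: 2.58
eef_pos: [0.5607, -0.1632, 0.1794]
eef_rot: [-0.001, 0.982, 0.188, -0.002]
wrist_force: [-0.1, -0.2, -0.0]
opening: 0.994
2.575 [ 0.56066877 -0.16316483  0.17942526] [-0.00122249  0.98219217  0.1878687  -0.00154717]
[ 0.62472373 -0.13793879  0.32057862] [[ 0.36890868 -0.89443034 -0.25278598]
 [-0.92945849 -0.35606752 -0.09655483]
 [-0.00364731  0.27057399 -0.96269227]]
wrist tip_of tweezers 0.86 [ 0.5643 -0.1675  0.0221] [261. 181.]
wrist tip_of grip 0.58 [ 0.5627 -0.1659  0.0348] [259. 184.]
wrist tip_of tips 0.87 [ 0.6346 -0.1358  0.0375] [258. 106.]
wrist tip_of tips 0.56 [ 0.5673 -0.1658  0.0225] [260. 178.]
wrist tip_of pointer 0.65 [ 0.597  -0.1262  0.0302] [235. 138.]
wrist tip_of mark 0.59 [ 0.607  -0.1369  0.0379] [248. 133.]Traceback (most recent call last):
  File "<stdin>", line 4, in <module>
  File "h.py", line 16, in find
    for r in getattr(spotter,fn)(n,t)[:k]:
             ~~~~~~~~~~~~~~~~~~~^^^^^
ValueError: it knows: dish, eraser, grip, mark, mug, pointer, rest, stapler, tape_roll, tips, tweezers
```

View pics/w1.png

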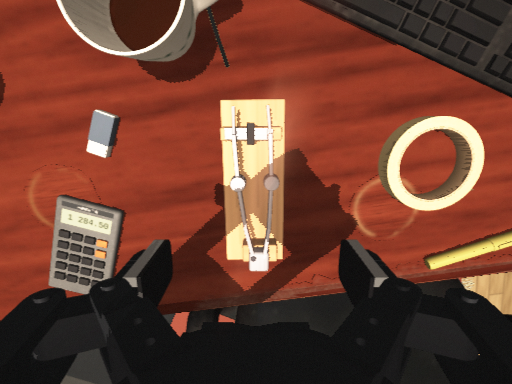

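The wrist picture shows the rolls at (238,184) moving and (272,184) fixed, the heel at (258,258), the rider at (251,133), and the moving leaf crossing the strip at (235,133). I'll measure from these.

```bash
python3 - <<'E'
from h import *
c=cam('wrist','w1b.png')
im=cv2.resize(c['img'][90:280,200:310,::-1],None,fx=4,fy=3.1,interpolation=cv2.INTER_CUBIC)
im=cv2.resize(c['img'][95:205,205:305,::-1],None,fx=5.4,fy=5.4,interpolation=cv2.INTER_CUBIC);cv2.imwrite('pics/w1c.png',im)
mv=ray(c,238,184,.046);fx=ray(c,272,184,.046);m=ray(c,251,133,.030);tm=ray(c,234,107,.043);tf=ray(c,268,107,.043)
d=(mv-fx)[:2];print(mv,fx,np.linalg.norm(d),'yaw',np.degrees(np.arctan2(d[1],d[0]))-90)
for yaw in (20,22,24):
  a=np.radians(yaw);X=np.array([np.cos(a),np.sin(a)]);Y=np.array([-X[1],X[0]])
  O=(fx[:2]+.012*Y)
  print(yaw,'O',O,'rider',(m[:2]-O)@X,(m[:2]-O)@Y,'mv',(mv[:2]-O)@X,(mv[:2]-O)@Y,'tm',(tm[:2]-O)@Y,'tf',(tf[:2]-O)@X,(tf[:2]-O)@Y)
E
```

```text
[ 0.5591402  -0.14699089  0.046     ] [ 0.57180948 -0.17901126  0.046     ] 0.03443566469943447 yaw 21.586872109613992
20 O [ 0.56770524 -0.16773495] rider 0.049058235471389405 0.010664685300330635 mv -0.0009536131713810438 0.02242245815178294 tm 0.02727681794817799 tf 0.07438233952267131 -0.005093624652370888
22 O [ 0.5673142  -0.16788506] rider 0.04981933662975151 0.008938770859360689 mv 0.0002482942087573244 0.022434769540070624 tm 0.024688571720946965 tf 0.07457805683484847 -0.007693738042524441
24 O [ 0.56692864 -0.16804872] rider 0.05051974060051077 0.007187345751469024 mv 0.001449899080649109 0.02240512746594337 tm 0.022055626120515218 tf 0.07468291227264134 -0.010299097949544353
```

View pics/w1c.png

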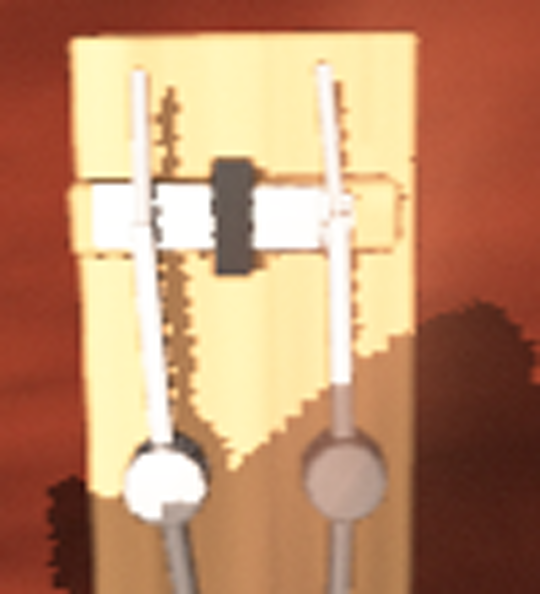

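```bash
python3 -m pendant '[[[4,0,-34,0,85],[0,0,-40,0,85],[0,0,-35,0,85],[0,0,-30,0,85],[0,0,-15,0,85],[0,0,-10,0,85],[0,0,0,0,70],[0,0,0,0,70]]]'
python3 - <<'E'
from h import *
o=monitor.get_obs();print(o['time_s'],o['eef_pos'],o['eef_rot'],o['wrist_force'])
c=cam('side','s2.png');u,v=proj(c,[.565,-.163,.04]).astype(int)
cv2.imwrite('pics/s2c.png',cv2.resize(c['img'][v-50:v+50,u-70:u+70,::-1],None,fx=5,fy=5,interpolation=cv2.INTER_CUBIC))
E
```

```text
time_s: 3.92
eef_pos: [0.5667, -0.1644, 0.0185]
eef_rot: [0.001, 0.982, 0.188, 0.001]
wrist_force: [0.9, -0.8, 0.2]
opening: 0.824
3.925 [ 0.56665001 -0.16443027  0.01847471] [6.22190719e-04 9.82227648e-01 1.87690787e-01 7.92992677e-04] [ 0.85549841 -0.77862242  0.17233801]
```

View pics/s2c.png

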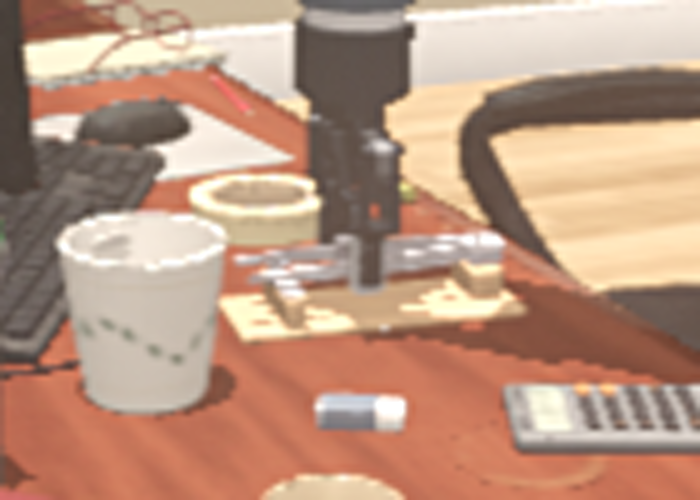

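The side view shows the near finger next to the roll and clear of the base plate. I'll close lightly and then lift.

```bash
python3 -m pendant '[[[0,0,-2,0,58],[0,0,0,0,52],[0,0,0,0,48],[0,0,0,0,45],[0,0,0,0,43],[0,0,0,0,43],[0,0,0,0,43],[0,0,0,0,43]]]'; python3 -m pendant '[[[0,0,4,0,43],[0,0,8,0,43],[0,0,12,0,43],[0,0,16,0,43],[0,0,16,0,43],[0,0,16,0,43],[0,0,8,0,43],[0,0,0,0,43]]]'
python3 - <<'E'
from h import *
o=monitor.get_obs();print(o['time_s'],o['eef_pos'],o['opening']*85.4,o['wrist_force'])
c=cam('wrist')
for t in ['grip','tips','pointer','mark']: find(c,'wrist',t,k=1)
cs=cam('side');u,v=proj(cs,o['eef_pos']).astype(int)
a=cv2.resize(c['img'][60:260,170:340,::-1],None,fx=3,fy=3,interpolation=cv2.INTER_CUBIC)
b=cv2.resize(cs['img'][v-50:v+50,u-35:u+35,::-1],(280,600)[:2] if 0 else (290,600),interpolation=cv2.INTER_CUBIC)
cv2.imwrite('pics/l3.png',np.hstack([a,cv2.resize(cs['img'][v-100:v+100,u-48:u+48,::-1],(288,600))]))
E
```

```text
time_s: 4.97
eef_pos: [0.5671, -0.1652, 0.0165]
eef_rot: [0.001, 0.982, 0.187, 0.001]
wrist_force: [1.0, -2.5, 5.7]
opening: 0.511
time_s: 5.98
eef_pos: [0.5662, -0.1642, 0.0962]
eef_rot: [0.0, 0.982, 0.188, 0.001]
wrist_force: [-0.1, -0.7, -0.2]
opening: 0.506
5.975 [ 0.56617475 -0.1642213   0.09615737] 43.21026242281179 [-0.13623819 -0.71869128 -0.22405617]
wrist tip_of grip 0.56 [ 0.5628 -0.1703  0.1173] [265. 276.]
wrist tip_of pointer 0.59 [ 0.602  -0.1352  0.111 ] [226. 173.]
wrist tip_of mark 0.68 [ 0.6062 -0.1388  0.1138] [236. 168.]
```

View pics/l3.png

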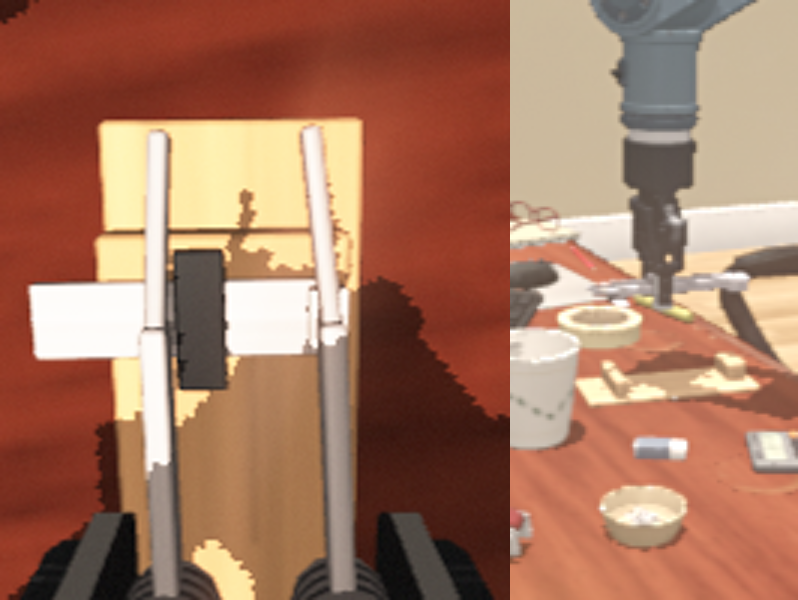

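The tweezers are lifted and level. The moving leaf is at crop x≈153 and the rider at ≈202, so the leaf still needs about 8 mm. I'll compute the gap with parallax removed and then carry.

```bash
cat >> h.py <<'E'
def gap(c,lu,lv,ru,rv,zt):
    # leaf top centre px, rider centre px, TCP z -> y offset pointer-mark in tweezers frame (mm), yaw from tool
    und=zt+.0205-.011
    q=monitor.get_obs()['eef_rot'];y=R.from_quat([q[1],q[2],q[3],q[0]]).as_matrix()[:,1]
    y=-y/np.linalg.norm(y) if y[1]<0 else y
    L=ray(c,lu,lv,und+.017);M=ray(c,ru,rv,und+.006); return (L-M)@y*1000, (M-L)
E
python3 - <<'E'
from h import *
c=cam('wrist');o=monitor.get_obs()
print(o['eef_pos'])
print(gap(c,170+153/3,60+327/3,170+201/3,60+320/3,o['eef_pos'][2]))
a=ray(c,170+177/3,60+320/3,o['eef_pos'][2]+.0155);b=ray(c,170+226/3,60+320/3,o['eef_pos'][2]+.0155);print('rider w',np.linalg.norm(a-b))
# fixed leaf / tips yaw check
z=o['eef_pos'][2]+.0265
p=ray(c,170+312/3,60+130/3,z);q=ray(c,170+158/3,60+134/3,z);t=(p+q)/2;print('tips',p,q,t)
E
```

```text
[ 0.56541549 -0.16384743  0.09465969]
(np.float64(5.8880771595568655), array([ 0.00131534, -0.00580238, -0.011     ]))
rider w 0.007359391350985273
tips [ 0.6364286  -0.14319294  0.12115969] [ 0.62863833 -0.12487076  0.12115969] [ 0.63253346 -0.13403185  0.12115969]
```

```bash
python3 -m pendant '[[[-10,10,5,0,43],[-20,25,5,0,43],[-20,35,0,0,43],[-15,40,0,0,43],[-10,45,0,0,43],[-8,45,0,0,43],[-4,40,0,0,43],[0,30,0,0,43]]]'; python3 -m pendant '[[[0,15,0,0,42],[0,9,-5,0,41],[0,0,-15,0,40],[0,0,-15,0,39.5],[0,0,-12,0,39.5],[0,0,-8,0,39.5],[0,0,0,0,39.5],[0,0,0,0,39.5]]]'
cat > chk.py <<'E'
from h import *
import sys
o=monitor.get_obs();print(o['time_s'],o['eef_pos'],o['opening']*85.4,o['wrist_force'])
c=cam('wrist')
for t in ['grip','tips','pointer','mark','dish']: find(c,'wrist',t,k=1)
cs=cam('side')
for t in ['grip','tips','dish']: find(cs,'side',t,k=2)
u,v=proj(cs,o['eef_pos']).astype(int)
a=cv2.resize(c['img'][60:260,170:340,::-1],None,fx=3,fy=3,interpolation=cv2.INTER_CUBIC)
u=min(max(u,48),460)
b=cs['img'][v-75:v+75,u-48:u+24,::-1]
cv2.imwrite('pics/'+sys.argv[1],np.hstack([a,cv2.resize(b,(288,600),interpolation=cv2.INTER_CUBIC)]))
E
python3 chk.py l4.png
```

```text
time_s: 7.32
eef_pos: [0.4774, 0.108, 0.1055]
eef_rot: [-0.0, 0.982, 0.188, -0.0]
wrist_force: [0.9, -0.6, 0.6]
opening: 0.504
time_s: 8.32
eef_pos: [0.4791, 0.1299, 0.0506]
eef_rot: [0.0, 0.982, 0.188, 0.0]
wrist_force: [0.0, 0.8, -0.7]
opening: 0.465
8.325 [0.47913138 0.12992765 0.05057952] 39.71541251362834 [ 0.0361964   0.82394314 -0.68538818]
wrist tip_of grip 0.75 [0.3438 0.1764 0.0075] [139. 347.]
wrist tip_of pointer 0.86 [0.5146 0.1575 0.0664] [228. 175.]
wrist tip_of mark 0.62 [0.5165 0.1581 0.0706] [227. 173.]
wrist tip_of dish 0.71 [ 0.5509  0.1607 -0.0021] [252. 102.]
side tip_of grip 0.84 [0.4746 0.1313 0.0695] [277. 215.]
side tip_of grip 0.77 [0.3423 0.1783 0.0093] [333. 250.]
side tip_of tips 0.66 [0.343  0.2222 0.0082] [335. 260.]
side tip_of tips 0.63 [0.5453 0.1574 0.0739] [247. 216.]
side tip_of dish 0.61 [0.5487 0.1578 0.    ] [245. 244.]
```

View pics/l4.png

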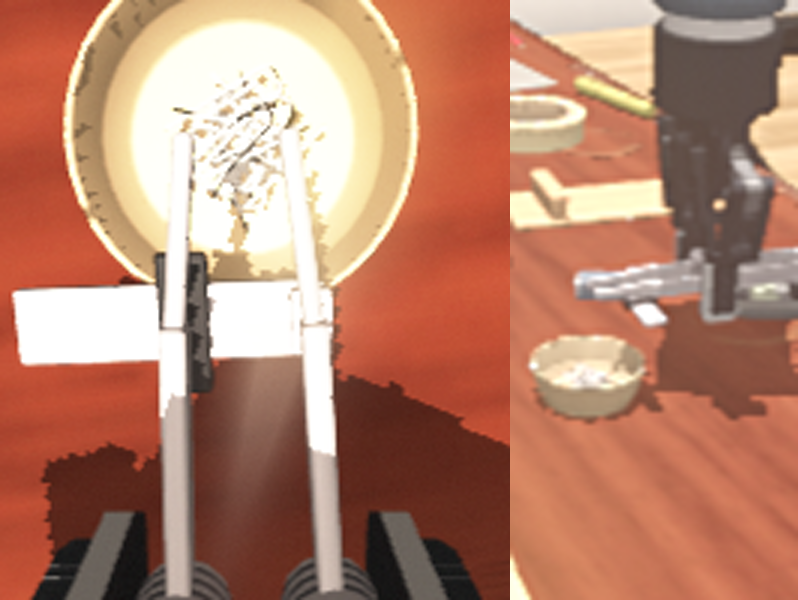

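```bash
python3 - <<'E'
from h import *
c=cam('wrist');o=monitor.get_obs();z=o['eef_pos'][2]
im=c['img'][150:195,215:250].astype(int).sum(2)
for r in (3,10,18,25,32,38): print(150+r,im[r])
print(gap(c,170+174/3,60+325/3,170+183.5/3,60+322/3,z))
zt=z+.0265;p=ray(c,170+182/3,60+138/3,zt);q=ray(c,170+291/3,60+133/3,zt);print('tips mid',(p+q)/2)
E
```

```text
153 [174 169 203 378 554 566 416 226 293 308 620 756 762 763 762 751 651 238
 147 126 225 318 283 192 226 304 310 315 312 313 318 326 329 340 340]
160 [765 765 765 765 765 765 764 677 241 424 692 759 762 763 761 735 583 210
 216 305 310 307 299 233 595 762 765 765 765 765 765 765 765 765 765]
168 [765 765 765 765 765 765 760 468 233 577 748 761 762 762 756 672 309 244
 176 216 299 292 303 261 414 745 765 765 765 765 765 764 764 764 764]
175 [765 765 765 765 765 765 765 762 749 764 765 765 765 765 764 756 650 276
 219 143 142 211 293 266 198 396 745 765 765 765 765 765 765 765 764]
182 [304 311 309 314 315 323 325 349 676 763 765 765 765 765 764 761 681 321
 230 153 137 152 160 212 239 191 293 318 231 246 244 257 268 288 299]
188 [307 315 311 310 310 311 309 305 641 762 765 765 765 765 764 761 678 354
 229 159 145 147 153 160 160 153 187 218 230 233 245 261 264 284 292]
(np.float64(0.36454193209167646), array([-0.00124664, -0.00088703, -0.011     ]))
tips mid [0.54564958 0.15947787 0.0768518 ]
```

Estimated pointer-to-mark offset is about 0.4 mm, and the tips are about 3 mm from the dish centre, 5 cm above the rim. I'll let it settle and check that it's steady.

```bash
python3 -m pendant '[[[0,0,0,0,39.4],[0,0,0,0,39.4],[0,0,0,0,39.4],[0,0,0,0,39.4],[0,0,0,0,39.4],[0,0,0,0,39.4],[0,0,0,0,39.4],[0,0,0,0,39.4]]]'; python3 chk.py l5.png
```

```text
time_s: 9.88
eef_pos: [0.4787, 0.13, 0.0503]
eef_rot: [-0.0, 0.982, 0.188, -0.0]
wrist_force: [0.1, -0.8, -1.3]
opening: 0.464
9.875 [0.4787392  0.12998286 0.05026868] 39.620199478698154 [ 0.07343954 -0.76082598 -1.29051709]
wrist tip_of grip 0.94 [0.4736 0.1257 0.072 ] [260. 279.]
wrist tip_of pointer 0.68 [0.513  0.1551 0.0636] [233. 179.]
wrist tip_of mark 0.75 [0.5184 0.161  0.0698] [223. 165.]
wrist tip_of dish 0.68 [ 0.5506  0.161  -0.0039] [252. 102.]
side tip_of grip 0.89 [0.4758 0.1274 0.0712] [277. 214.]
side tip_of grip 0.59 [0.3437 0.1775 0.0063] [332. 251.]
side tip_of tips 0.71 [0.5451 0.1603 0.0738] [247. 217.]
side tip_of tips 0.52 [0.3477 0.2267 0.0069] [333. 261.]
side tip_of dish 0.39 [0.5184 0.157  0.0734] [259. 217.]
```

View pics/l5.png

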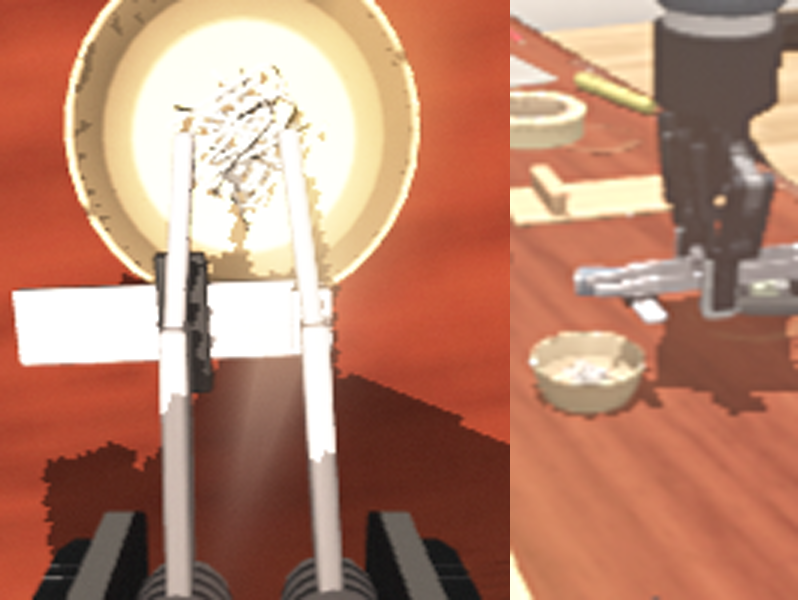

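The picture is unchanged: the tweezers are steady and level, with the leaf at x≈174 and the rider centre at ≈183. That 9 px is nearly all parallax from the leaf standing 11 mm higher. I'm handing in.

```bash
python3 -c "
from bench import order;print(order.hand_in())"
```

```text
the job is handed in; nothing more can be done
None
```

I lifted the larger tweezers off the rest by the grip rolls, carried them over the brass dish, and squeezed them to an opening of 39.6 mm. I handed in at about 9.9 s while still holding them there; no verdict was reported.

The last checks showed:
- **Gap:** the pointer is about 0.4 mm from the mark after correcting for parallax, against a limit of 2.5 mm. This fits the expected squeeze: reading the rider's position off the gauge strip calls for an opening of about 40.2 mm.
- **Position:** the tips are about 3 mm from the dish centre and at z ≈ 0.072 m, about 5 cm above the rim.
- **Steadiness:** the pictures before and after about 1.5 s of holding look the same. The tweezers look level and clear of dish and rest.

**Disagreement:** the trained network's last pointer and mark readings lay about 2 mm apart across the tweezers, close to the limit. They also shifted by several mm between looks at a still scene, so I relied on the pixel measurement instead.

The dish, as far as the pictures showed, is where it was. I didn't re-measure the mug, stapler, eraser or tape roll after the carry.

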